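Tare the prep bowl and weigh a garlic bulb

TASK

Weigh the garlic bulb on the kitchen scale: set the empty orange bowl down so that its foot drops fully home into the round nest of the platter and let go, then with the bowl still empty press the green tare key well down for half a second and let it come up, and then lower the garlic bulb gently into the bowl and let go. Press only lightly, as the scale is delicate (no more than about 15 N on its platter or its key); do not touch the tare key again once the garlic is in, and leave the other things alone.

Things in the scene. Friction and masses are not known exactly. Their poses are not given: they have to be found in the camera images.
- scale: White kitchen scale, 240 mm (its x) by 180 mm (its y), fixed to the worktop; origin at the centre of its underside, z up. Base 30 mm high; towards its +x end a steel platter, 140 x 160 mm, upper face 48 mm above the worktop, with a round recess in the middle (the nest). At the -x end a dark display (+y side) and the green tare key (-y side).
- seat (a point): Floor of the nest (49 mm across, 6 mm deep, bevelled edge, dark floor) if the platter stood central: 35 mm along the scale's +x, 42 mm above the worktop. But the platter has play: each time it stands somewhere up to 8 mm off along the scale's x and up to 8 mm off along its y, unmeasured, and friction (60 N) holds it there.
- platter (a joint): How far the sprung platter is pressed down, m: 0 = unloaded, 0.008 = at its lower stop. It sinks 1 mm for each 1.5 N.
- tare (a joint): Travel of the tare key, m: 0 = up, 0.008 = against its hard stop. It registers beyond 0.005. It springs back by itself; it starts to move at about 1.8 N and needs 4.5 N at 0.005 and 6 N at the stop.
- tare_top (a point): Centre of the top of the round green tare key (28 mm across), 54 mm above the worktop when up; pressed straight down.
- bowl: Small orange bowl, empty: 66 mm outside diameter with upright sides from 20 to 42 mm height, 42 mm tall, wall 4 mm, inner floor 9 mm above its underside; solid round foot 46 mm across and 8 mm high (fits the nest with 1.5 mm to spare all round). About 0.16 kg. Origin at the centre of its underside, z up.
- garlic: White garlic bulb, standing: round body 42 mm across, neck 12 mm across rising straight from 36 to 56 mm above its underside; about 55 g. Origin at the centre of its underside, z up along the neck.
- tomato: Bystander: red tomato, 66 mm wide, 50 mm tall. Leave it alone.
- onion: Bystander: brown onion, 64 mm wide, 66 mm tall. Leave it alone.
- mug: Bystander: yellow mug, 80 mm wide, 90 mm tall. Leave it alone.
- tumbler: Bystander: clear glass tumbler, 68 mm wide, 100 mm tall. Leave it alone.
- spoon: Bystander: wooden spoon lying flat, 200 mm long. Leave it alone.
Not all that is in view belongs to the job. There is more than one size of the garlic; the job needs the middle-sized.

How it is judged:
By the outcome, as a careful person would: the job done as asked, in the order asked, and still so for the second after the job is handed in, with the robot touching nothing.
It also fails if it takes over 72 s, if anything falls off the work surface, if the arm or the gripper's body presses on something with over 40 N, if the wrist force passes 120 N, or if a joint passes its speed limit or range.

ROBOT

A 7-joint arm with a two-finger parallel gripper is mounted at the origin on the work surface. World frame = base frame: x ahead of the robot, y to its left, z up, the work surface at z = 0. Lengths are in mm, angles in rad, forces in N, time in s.
With the tool pointing down it reaches from about 400 to 875 mm from the base axis. Payload 4.4 kg.
Tool frame: the origin (TCP) lies at the very end of the fingers, on their centre line; the grasp point (between the pads) lies ctrl.grip_point_offset behind it (ctrl.grip_point_offset is the distance from the TCP to the grasp point, in mm); z points along the fingers, y is the line along which they close (so a half turn about z gives the same grasp; the last joint's range is limited). The gripper opens to 85 mm and grips with 20 to 120 N. Pads are 22 mm wide; open, the fingers measure 114 mm over their backs; the gripper's body (76 mm by 85 mm) begins 54 mm behind the grasp point. The pads swing forward as they close: fully open they stand 13 mm farther back than shut.
Start: joints at [1.248, 0.628, 0.038, 1.517, -0.027, 0.996, -0.02], TCP at [165.119, -628.692, 231.313] pointing down, gripper open.
Joint ranges: [-3.06, 3.06], [-0.37, 2.12], [-1.25, 1.32], [0.18, 2.47], [-1.1, 4.24], [0.23, 1.98], [-2.94, 2.94]. Speed limits (rad/s): [2.57, 2.57, 3.14, 3.14, 3.14, 3.14, 3.14].

INTERFACE

Orientations are given as [roll, pitch, yaw] about the fixed x, y, z axes, in that order (R = Rz(yaw) Ry(pitch) Rx(roll)).
In Python, from cell import read_state, cams, ctrl, models gives the robot as it stands. The module is installed in compiled form; this text tells all that it offers.
- The arm moves only by the shell command python3 -m creep 'ROWS'. ROWS is a JSON object with one list for each field, all of the same length, 1 to 12, a row being the entries at one place: tx, ty, tz (the shift in fractions of the full range, 1 being 0.3 m), wx, wy, wz (a rotation vector in a scale on which 1.0 is 360 degrees), finger_gap (the finger opening in mm); each row shifts and turns the commanded pose from where the row before left it, along the tool's axes as they then stand; what a row does not reach is not made up. A row lasts 1/10 s, in which the tool goes at most 50 mm and 0.15 rad, less where a joint would pass 70% of its speed; a pose out of reach is approached as far as the arm can. The fingers move at their own pace and stop on an object; the grip force is fixed at half the most. Time passes only in rows, so rows that do not move let the fingers close. It prints the time, the measured TCP pose, the force, the opening and the grip force at its end. No shift or turn number may pass 1 either way. Input that does not fit is refused with a message, and nothing moves.
- read_state(): the state, without advancing time (a new reading comes with each control period).
- cams.get_image(name): name is "scene" or "top" or "wrist"; returns (picture, depth): 384x512x3 uint8, blue, green, red; 384x512 float32, mm along the optical axis (not along the pixel's ray), 0 where there is no reading.
- cams.calibration(name): a dict with "fx", "fy", "cx", "cy" (pixels), "rvec" (rotation vector, rad) and "tvec" (3), from world to camera coordinates, as OpenCV has them; the wrist camera has in their place "hand_eye" (4x4, takes a point from camera to tool coordinates, whose origin is the TCP and whose axes are the flange's). Camera axes: x right, y down, z forward; pixel columns grow to the right and rows downward; lengths in mm; the calibration is good to about 2 mm. The wrist camera is an equidistant fisheye: a pixel r from the principal point sees the ray r / f radians off the axis. A picture is of the moment at which its call begins: read the wrist's pose just before it. calibration takes no time and is no camera call.
- ctrl.finish_job(): hands the job in; it is judged then, once.
Trained networks look in the newest picture that a camera, given by its name, has taken for a name from the list of things; names that differ only in an ending like _2 or _b are one class to them, and where a whole thing is asked for, a point or a joint stands for the part that bears it (a point fixed in the world has none). Each returns a list of dicts, best first, with "confidence" (0 to 1); they miss things now and then, are a little off and sometimes report something else, mostly with a low value. They report only what shows in the picture. A call takes as long as a camera call. They do not tell look-alikes from the thing itself.
- models.search_frame(thing, camera): "extent" ([left, top, right, bottom] in pixels, round what is visible of it).
- models.mark_of(thing, camera): "position" ([column, row] in pixels: a listed point, or the origin of a listed thing).
The state is a dict: "clock": time; "qpos": joint angles; "qd": joint speeds; "tau": joint torques, N m; "eef_pos": TCP position; "tool_rot": TCP orientation; "force": force on the tool from outside, world axes, zero at the start; "torque": the same for the moment, N m; "width": finger opening in mm; "gripper_force": force on a finger pad.
Only numpy, scipy, OpenCV 4.12 (cv2) and the standard library are available. Lean on these libraries where they do the work, as an engineer would, in place of code of your own. Each camera call takes 0.05 s, during which the arm holds its last target. There are 200 camera calls.

## Working session

There is one attempt and no reset: what is moved stays moved. The work goes in short steps, Python scripts to look and compute and a shell command to move; the robot and the scene stay as the last step left them, time stands still between calls to the robot, and variables do not carry over. Pictures are saved under pics/ and viewed, at most 10 in all, crops included, and the job is handed in when it is done.

```bash
mkdir -p pics
cat > h.py <<'E'
import numpy as np, cv2
from cell import read_state, cams, ctrl, models
def w2c(n):
    c=cams.calibration(n); R=cv2.Rodrigues(np.array(c["rvec"],float))[0]; return c,R,np.array(c["tvec"],float).ravel()
def unproj(n,u,v,d):  # depth -> world
    c,R,t=w2c(n); p=np.array([(u-c["cx"])/c["fx"]*d,(v-c["cy"])/c["fy"]*d,d]); return R.T@(p-t)
def onplane(n,u,v,z):
    c,R,t=w2c(n); r=R.T@np.array([(u-c["cx"])/c["fx"],(v-c["cy"])/c["fy"],1]); o=-R.T@t; return o+r*(z-o[2])/r[2]
def cloud(n,d):
    c,R,t=w2c(n); v,u=np.mgrid[:384,:512]; P=np.stack([(u-c["cx"])/c["fx"]*d,(v-c["cy"])/c["fy"]*d,d],-1); return (P-t)@R
E
python3 - <<'E'
from h import *
s=read_state(); print(s["clock"],s["eef_pos"],s["tool_rot"],s["width"],ctrl.grip_point_offset, s["force"])
for n in("top","scene"):
    im,d=cams.get_image(n); cv2.imwrite(f"pics/{n}0.png",cv2.resize(im,(800,600))); np.save(n+"d.npy",d); np.save(n+"i.npy",im)
    for t in["scale","seat","tare_top","bowl","garlic"]:
        f=models.search_frame(t,n) ; print(n,t,[(np.round(x["extent"]),round(x["confidence"],2)) for x in f[:4]],[(np.round(x["position"],1),round(x["confidence"],2)) for x in models.mark_of(t,n)[:4]])
E
```

```text
0.0 [ 164.9781495  -628.04297317  230.37827664] [-3.13964655e+00 -2.91220593e-07  2.56818684e-01] 85.25867206203307 18.700000000000003 [-0.16407329 -0.21961197  0.58331263]
top scale [(array([152., 157., 236., 259.]), 0.83)] [(array([196.1, 202.3]), 0.87)]
top seat [(array([152., 162., 234., 260.]), 0.75), (array([153., 163., 223., 227.]), 0.18)] [(array([190. , 194.1]), 0.61)]
top tare_top [] [(array([213.2, 234.5]), 0.48)]
top bowl [(array([315., 194., 342., 217.]), 0.93), (array([376., 208., 433., 266.]), 0.51)] [(array([321.5, 209.4]), 0.63), (array([212.8, 230.9]), 0.34)]
top garlic [(array([ 99., 270., 125., 294.]), 0.71), (array([108., 239., 123., 253.]), 0.45), (array([ 82., 257.,  96., 274.]), 0.43)] [(array([116.4, 282.8]), 0.94), (array([117.8, 245.6]), 0.54), (array([ 88.3, 262.8]), 0.52)]
scene scale [(array([230., 140., 329., 209.]), 0.62)] [(array([277.2, 171.1]), 0.92)]
scene seat [(array([233., 142., 327., 205.]), 0.9)] [(array([290.1, 173.3]), 0.94)]
scene tare_top [(array([248., 154., 258., 163.]), 0.64)] [(array([364.1, 161.9]), 0.53), (array([179.5, 233. ]), 0.42)]
scene bowl [(array([163., 211., 191., 241.]), 0.81)] [(array([177.6, 231.7]), 0.96)]
scene garlic [(array([278., 105., 290., 123.]), 0.65), (array([301., 111., 309., 123.]), 0.52), (array([299., 120., 305., 136.]), 0.46)] [(array([301. , 133.6]), 0.49), (array([285.1, 119.1]), 0.44), (array([306.7, 127. ]), 0.4)]
```

View pics/top0.png

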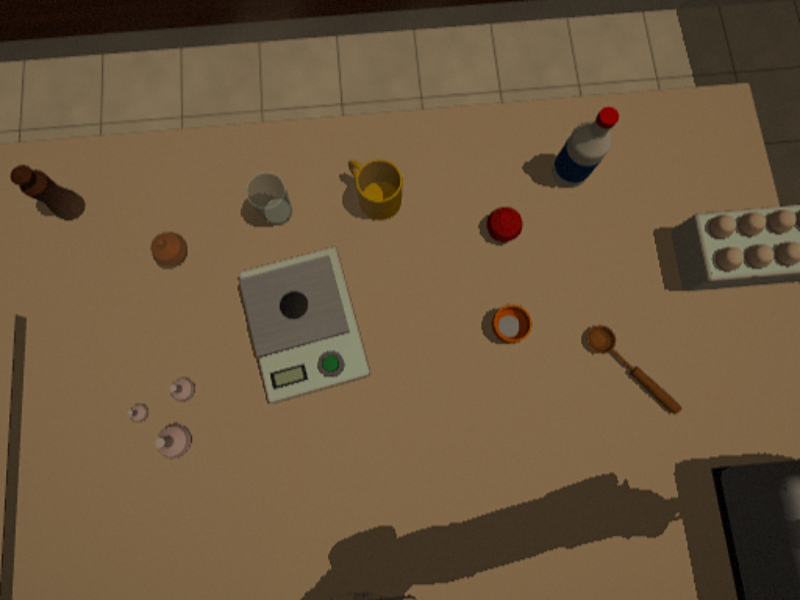

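View pics/scene0.png

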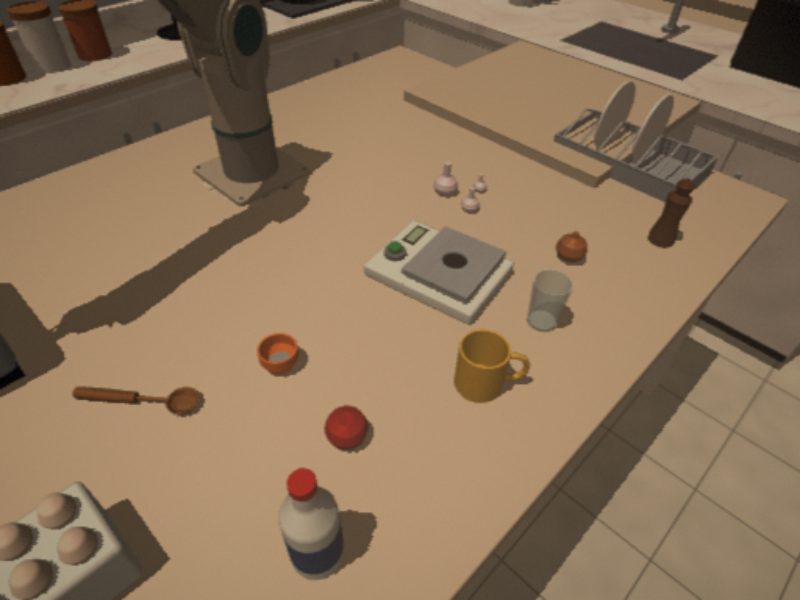

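The top view (800×600) shows the scale at (300,325), nest at (294,304), key at (331,364) and bowl at (511,324). There are three garlics: large (174,441), middle (182,390) and small (138,412). Next I'll turn these into positions.

```bash
cat > m.py <<'E'
from h import *
def top():
    im,d=np.load("topi.npy"),np.load("topd.npy"); return im,d,cloud("top",d)
if __name__=="__main__":
    for n in("top","scene"):
        im=np.load(n+"i.npy");d=np.load(n+"d.npy");P=cloud(n,d); hsv=cv2.cvtColor(im,cv2.COLOR_BGR2HSV).astype(int)
        print(n)
        # table
        def blob(name,box,m):
            l,t,r,b=box; s=np.zeros((384,512),bool); s[t:b,l:r]=1; m=m&s&(d>0); q=P[m]
            if len(q): print(name,m.sum(),"med",np.median(q,0).round(1),"min",np.percentile(q,2,0).round(1),"max",np.percentile(q,98,0).round(1),cv2.minEnclosingCircle(q[:,:2].astype(np.float32)))
        H=P[...,2]
        B={"top":dict(bowl=(305,185,350,227),g1=(95,262,130,300),g2=(105,235,130,259),g3=(78,252,98,277),scale=(145,150,245,265)),
           "scene":dict(bowl=(158,205,198,245),g1=(274,100,294,126),g2=(292,118,309,138),g3=(302,108,314,125),scale=(225,135,335,210))}[n]
        for k in("g1","g2","g3"): blob(k,B[k],H>8)
        blob("bowlrim",B["bowl"],(H>36)); blob("bowl",B["bowl"],(H>8))
        blob("green",B["scale"],(hsv[...,0]>50)&(hsv[...,0]<85)&(hsv[...,1]>130)&(H>45))
        blob("nest",B["scale"],(hsv[...,2]<60)&(H>36)&(H<46))
        l,t,r,b=B["scale"]; s=np.zeros((384,512),bool); s[t:b,l:r]=1
        q=P[s&(d>0)&(H>20)&(H<60)]; print("scale rect",cv2.minAreaRect(q[:,:2].astype(np.float32)))
        q=P[s&(d>0)&(H>44)&(H<52)]; print("table z",np.median(H[(d>0)&(abs(H)<15)]), "plat z",np.median(q[:,2]))
E
python3 m.py
```

```text
top
g1 387 med [382.5 270.9  34.6] min [357.7 252.6  16.6] max [407.2 295.6  76.1] ((382.7518310546875, 278.6499328613281), 27.82728385925293)
g2 196 med [465.5 260.1  25.5] min [449.3 246.3  11.8] max [485.4 278.2  56.7] ((467.4971618652344, 265.38751220703125), 20.538795471191406)
g3 116 med [434.9 337.   18.5] min [420.7 327.5   9.3] max [448.7 349.6  42.3] ((434.55810546875, 341.186279296875), 15.399595260620117)
bowlrim 127 med [ 527.1 -311.4   40.9] min [ 494.6 -339.6   36.6] max [ 557.4 -278.    44.7] ((526.6505126953125, -309.69097900390625), 33.187808990478516)
bowl 451 med [ 528.8 -314.2   17.7] min [ 495.9 -338.6    8.2] max [ 555.9 -278.1   43.9] ((526.7600708007812, -309.5340881347656), 33.20172119140625)
green 80 med [484.1   5.1  52.9] min [473.7  -7.3  48.2] max [494.7  18.3  55.9] ((484.7606201171875, 5.41942024230957), 13.21237564086914)
nest 260 med [589.7  61.5  41.4] min [472.2  -0.5  38.1] max [612.3  84.9  44.8] ((540.0186767578125, 34.40808868408203), 82.29505920410156)
scale rect ((563.3339233398438, 50.53739929199219), (239.66995239257812, 179.76422119140625
[... 414 characters left out ...]
] max [470.7 346.7  54.7] ((454.29693603515625, 304.92584228515625), 45.34183120727539)
bowlrim 156 med [ 527.7 -313.1   40.9] min [ 495.7 -342.5   36.2] max [ 559.2 -280.8   43.9] ((526.811279296875, -311.23419189453125), 33.89067459106445)
bowl 532 med [ 518.  -308.4   27.5] min [ 497.  -342.7    8.6] max [ 559.1 -281.6   43.3] ((527.6556396484375, -310.7333679199219), 33.96669387817383)
nest 92 med [588.7  64.5  42.4] min [569.9  47.5  40. ] max [606.7  82.3  44.3] ((588.2550659179688, 63.90113067626953), 20.297107696533203)
scale rect ((563.3501586914062, 48.62754821777344), (240.08425903320312, 181.40135192871094), 10.672439575195312)
table z 0.08916381882302346 plat z 47.88009994453098
```

Units first: shifts go in shares of 0.3 m and turns go in shares of 360 degrees. So 35.9 mm is 0.1197, -17.9 mm is -0.0597.

```bash
python3 -m creep '{"tx": [0.1197, 0.1197, 0.1197, 0.1197, 0.1197, 0.1197, 0.1197, 0.1197, 0.1197, 0.1197, 0.1197, 0.1197], "ty": [-0.0597, -0.0597, -0.0597, -0.0597, -0.0597, -0.0597, -0.0597, -0.0597, -0.0597, -0.0597, -0.0597, -0.0597], "tz": [0.0417, 0.0417, 0.0417, 0.0417, 0.0417, 0.0417, 0.0417, 0.0417, 0.0417, 0.0417, 0.0417, 0.0417], "wx": [0, 0, 0, 0, 0, 0, 0, 0, 0, 0, 0, 0], "wy": [0, 0, 0, 0, 0, 0, 0, 0, 0, 0, 0, 0], "wz": [0, 0, 0, 0, 0, 0, 0, 0, 0, 0, 0, 0], "finger_gap": [85, 85, 85, 85, 85, 85, 85, 85, 85, 85, 85, 85]}'
cat > go.py <<'E'
import sys
from h import *
from scipy.spatial.transform import Rotation as Ro
# go.py x y z [yaw]: remaining tool-frame delta
s=read_state(); R=Ro.from_euler("xyz",s["tool_rot"]); p=np.array(s["eef_pos"]); a=[float(x) for x in sys.argv[1:]]
print("t",round(s["clock"],2),"p",p.round(1),"rpy",np.round(s["tool_rot"],4),"F",np.round(s["force"],1),"w",round(s["width"],1),"q7",s["qpos"].round(2)[6] if hasattr(s["qpos"],"round") else s["qpos"][6], "gp",ctrl.grip_point_offset)
if len(a)>=3: print("d tool",R.inv().apply(np.array(a[:3])-p).round(1))
if len(a)==4: print("rotvec",(R.inv()*Ro.from_euler("xyz",[np.pi,0,a[3]])).as_rotvec().round(4))
E
python3 go.py 526.7 -310.4 10 0.257
python3 - <<'E'
from h import *
im,d=cams.get_image("wrist"); cv2.imwrite("pics/w1.png",im); print({k:np.round(v,3) for k,v in cams.calibration("wrist").items()}, (d>0).mean())
E
```

```text
clock: 2.3
eef_pos: [528.6, -310.5, 80.9]
tool_rot: [3.141, -0.0, 0.257]
force: [1.2, -0.3, 0.5]
width: 85.2
gripper_force: 0.0
t 2.3 p [ 528.6 -310.5   80.9] rpy [ 3.1412e+00 -3.0000e-04  2.5680e-01] F [ 1.2 -0.3  0.5] w 85.2 q7 -0.76 gp 18.700000000000003
d tool [-1.8 -0.6 70.9]
rotvec [ 0.0004 -0.0003 -0.0002]
{'fx': np.float64(297.319), 'fy': np.float64(297.319), 'cx': np.float64(251.8), 'cy': np.float64(195.192), 'hand_eye': array([[ 1.00000e-03, -9.44000e-01, -3.29000e-01,  8.55550e+01],
       [ 1.00000e+00,  1.00000e-03, -0.00000e+00, -2.54000e-01],
       [ 0.00000e+00, -3.29000e-01,  9.44000e-01, -1.41581e+02],
       [ 0.00000e+00,  0.00000e+00,  0.00000e+00,  1.00000e+00]])} 0.9958953857421875
```

View pics/w1.png

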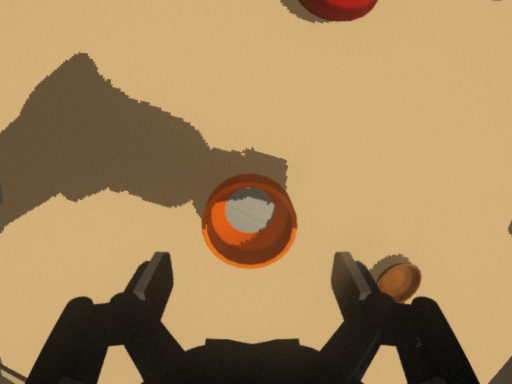

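The wrist view shows the bowl rim centred at (250,221), midway between the fingers. I'll go down, close once to centre it, turn 90° and grip.

Converted, 30 mm is 0.1, 25 mm is 0.0833.

```bash
python3 -m creep '{"tx": [-0.005, 0, 0, 0, 0, 0, 0], "ty": [-0.0017, 0, 0, 0, 0, 0, 0], "tz": [0.1, 0.0833, 0.0533, 0, 0, 0, 0], "wx": [0, 0, 0, 0, 0, 0, 0], "wy": [0, 0, 0, 0, 0, 0, 0], "wz": [0, 0, 0, 0, 0, 0, 0], "finger_gap": [85, 85, 85, 60, 60, 60, 60]}'; python3 go.py 526.7 -310.4 10 0.257
```

```text
clock: 3.05
eef_pos: [526.3, -312.0, 11.3]
tool_rot: [3.14, -0.001, 0.256]
force: [0.1, -0.3, -1.8]
width: 64.2
gripper_force: 66.3
t 3.05 p [ 526.3 -312.    11.3] rpy [ 3.1403e+00 -1.4000e-03  2.5650e-01] F [ 0.1 -0.3 -1.8] w 64.2 q7 -0.75 gp 18.700000000000003
d tool [ 0.8 -1.4  1.3]
rotvec [ 0.0013 -0.0014 -0.0005]
```

Converted, -0.143 rad is -0.0228.

```bash
python3 -m creep '{"tx": [0, 0, 0, 0, 0, 0, 0, 0, 0, 0, 0, 0], "ty": [0, 0, 0, 0, 0, 0, 0, 0, 0, 0, 0, 0], "tz": [0, 0, 0, 0, 0, 0, 0, 0, 0, 0, 0, 0], "wx": [0, 0, 0, 0, 0, 0, 0, 0, 0, 0, 0, 0], "wy": [0, 0, 0, 0, 0, 0, 0, 0, 0, 0, 0, 0], "wz": [0, 0, -0.0228, -0.0228, -0.0228, -0.0228, -0.0228, -0.0228, -0.0228, -0.0228, -0.0228, -0.0228], "finger_gap": [85, 85, 85, 85, 85, 85, 85, 85, 85, 85, 85, 85]}'; python3 -m creep '{"tx": [0, 0, 0, 0, 0, 0, 0], "ty": [0, 0, 0, 0, 0, 0, 0], "tz": [0, 0, 0, 0, 0, 0, 0], "wx": [0, 0, 0, 0, 0, 0, 0], "wy": [0, 0, 0, 0, 0, 0, 0], "wz": [-0.0224, 0, 0, 0, 0, 0, 0], "finger_gap": [85, 85, 60, 60, 60, 60, 60]}'; python3 go.py 527 -312 10 1.828
```

```text
clock: 4.25
eef_pos: [525.8, -311.8, 10.7]
tool_rot: [3.141, 0.001, 1.692]
force: [0.2, 0.3, -0.3]
width: 85.0
gripper_force: 0.0
clock: 4.95
eef_pos: [526.1, -311.7, 11.3]
tool_rot: [3.141, 0.001, 1.825]
force: [-2.0, 0.7, 6.0]
width: 64.7
gripper_force: 66.1
t 4.95 p [ 526.1 -311.7   11.3] rpy [3.1411e+00 1.2000e-03 1.8254e+00] F [-2.   0.7  6. ] w 64.7 q7 0.31 gp 18.700000000000003
d tool [-0.5  0.7  1.3]
rotvec [ 0.0005  0.0012 -0.0026]
```

```bash
python3 go.py 611 -25 115 1.828
```

```text
t 4.95 p [ 526.1 -311.7   11.3] rpy [3.1411e+00 1.2000e-03 1.8254e+00] F [-2.   0.7  6. ] w 64.7 q7 0.31 gp 18.700000000000003
d tool [ 255.9  154.4 -104. ]
rotvec [ 0.0005  0.0012 -0.0026]
```

Converted, 36 mm is 0.12, 32 mm is 0.1067.

```bash
python3 -m creep '{"tx": [0, 0.0667, 0.1, 0.12, 0.12, 0.12, 0.12, 0.1067, 0.0667, 0.0333, 0, 0], "ty": [0, 0.04, 0.06, 0.0733, 0.0733, 0.0733, 0.0733, 0.0667, 0.04, 0.0133, 0, 0], "tz": [-0.0667, -0.1, -0.1, -0.08, 0, 0, 0, 0, 0, 0, 0, 0], "wx": [0, 0, 0, 0, 0, 0, 0, 0, 0, 0, 0, 0], "wy": [0, 0, 0, 0, 0, 0, 0, 0, 0, 0, 0, 0], "wz": [0, 0, 0, 0, 0, 0, 0, 0, 0, 0, 0, 0], "finger_gap": [60, 60, 60, 60, 60, 60, 60, 60, 60, 60, 60, 60]}'; python3 go.py 611 -25 115 1.828
python3 - <<'E'
from h import *
s=read_state(); im,d=cams.get_image("wrist"); cv2.imwrite("pics/w2.png",im); np.save("wi.npy",im); np.save("wd.npy",d); np.save("wp.npy",np.r_[s["eef_pos"],s["tool_rot"]])
E
```

```text
clock: 6.15
eef_pos: [608.8, -26.8, 114.0]
tool_rot: [-3.14, 0.002, 1.826]
force: [1.1, -0.0, -1.0]
width: 64.4
gripper_force: 67.2
t 6.15 p [608.8 -26.8 114. ] rpy [-3.1398e+00  1.5000e-03  1.8257e+00] F [ 1.1 -0.  -1. ] w 64.4 q7 -0.08 gp 18.700000000000003
d tool [ 1.2  2.6 -1. ]
rotvec [-0.0018  0.0015 -0.0023]
```

View pics/w2.png

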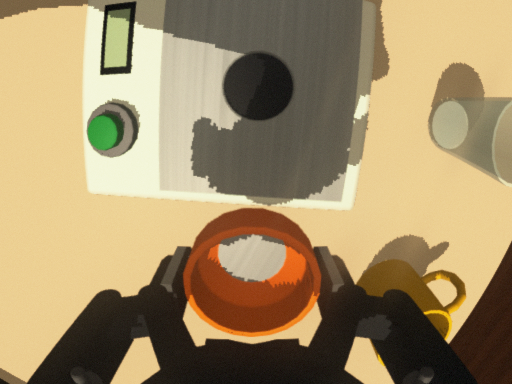

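The view shows the nest at (258,86), the key at (103,132) and the held bowl's rim at about (252,270).

```bash
cat > w.py <<'E'
from h import *
from scipy.optimize import least_squares
from scipy.spatial.transform import Rotation as Ro
c=cams.calibration("wrist"); HE=np.array(c["hand_eye"])
def rays(u,v):
    x,y=(u-c["cx"])/c["fx"],(v-c["cy"])/c["fy"]; th=np.hypot(x,y)+1e-9
    return np.stack([np.sin(th)*x/th,np.sin(th)*y/th,np.cos(th)],-1)
def toolpts(d):
    v,u=np.mgrid[:384,:512]; r=rays(u,v); return (r/r[...,2:]*d[...,None])@HE[:3,:3].T+HE[:3,3]
def circ(q,r=None,it=3):
    for _ in range(it):
        f=lambda p: np.hypot(q[:,0]-p[0],q[:,1]-p[1])-(p[2] if r is None else r)
        s=least_squares(f,[*np.median(q[:,:2],0),25],loss="soft_l1"); e=abs(f(s.x)); q=q[e<max(1.5,2.5*np.median(e))]
    return s.x.round(2),len(q),np.median(e).round(2)
def onz(u,v,p,z):  # pixels -> world plane z given pose p (6)
    R=Ro.from_euler("xyz",p[3:]).as_matrix(); o=R@HE[:3,3]+p[:3]; r=rays(u,v)@HE[:3,:3].T@R.T
    return o+r*((z-o[2])/r[:,2])[:,None]
E
cat > w2.py <<'E'
from w import *
im,d,p=np.load("wi.npy"),np.load("wd.npy"),np.load("wp.npy"); R=Ro.from_euler("xyz",p[3:]).as_matrix()
T=toolpts(d); W=T@R.T+p[:3]; g=im.max(2)
m=np.zeros(g.shape,np.uint8); m[30:140,200:320]=(g[30:140,200:320]<45)
n,l,st,ce=cv2.connectedComponentsWithStats(m); k=l[86,258]; print("area",st[k],ce[k])
cn=max(cv2.findContours((l==k).astype(np.uint8),0,1)[0],key=len)[:,0].astype(float)
for z in(42,48): q=onz(cn[:,0],cn[:,1],p,z); print("nest contour z",z,circ(q))
fl=W[(l==k)]; print("floor z",np.median(fl[:,2]),"mean",fl.mean(0))
print("platter z",np.median(W[60:110,320:350,2]))
hs=cv2.cvtColor(im,cv2.COLOR_BGR2HSV); o=(hs[...,0]<18)&(hs[...,1]>150)&(d>0); o[:205]=0
zz=T[o][:,2]; print("rim z tool",np.percentile(zz,[0.5,2,5]))
zr=np.percentile(zz,1)
q=T[o&(T[...,2]<zr+3)&(abs(T[...,0])<45)&(abs(T[...,1])<45)]; print("rim mid tool",circ(q))
g=(hs[...,0]>50)&(hs[...,0]<85)&(hs[...,1]>150)&(d>0); g[:100]=0;g[170:]=0;g[:,140:]=0
print("green",g.sum(),W[g].mean(0),circ(W[g]),cv2.minEnclosingCircle(W[g][:,:2].astype(np.float32)))
E
python3 w2.py
```

```text
area [ 240   53   53   67 2546] [266.54634721  86.10683425]
nest contour z 42 (array([596.72,  65.49,  19.18]), 203, np.float64(2.05))
nest contour z 48 (array([596.49,  65.23,  18.64]), 205, np.float64(2.0))
floor z 41.290108477946355 mean [596.13945761  65.00089246  42.28229882]
platter z 46.944521258700455
rim z tool [-78.38510364 -34.18176869 -30.03102629]
rim mid tool (array([68.87, -0.81, 58.13]), 110, np.float64(0.59))
green 718 [485.41369866   7.45054784  52.98527352] (array([485.44,   7.31,   9.24]), 620, np.float64(1.89)) ((485.0567321777344, 7.288622856140137), 12.874627113342285)
```

```bash
python3 - <<'E'
s=open("w2.py").read().replace("<45)\n","<TH)\n").replace("k=l[86,258]","k=l[86,266]")
s=s.replace("g=im.max(2)\n","g=im.max(2)\nprint(g[86,205:310:4],g[45:130:4,258])\nimport sys;TH=int(sys.argv[1])\n").replace("zr=np.percentile(zz,1)","zr=-32")
s=s.replace("o&(T[...,2]<zr+3)","o&(abs(T[...,2]-zr)<3)")
open("w2.py","w").write(s)
E
python3 w2.py 58; python3 w2.py 66 | sed -n 2,4p
```

```text
[210 213 216 211 186  53  53  52  47  51  45  44  45  31  28  29  23  25
  23  26  24  28  60  94  91  95  88] [97 96 39 31 38 37 43 38 38 42 29 28 25 30 27 28 30 28 29 84 87 88]
area [ 224   52   70   68 3627] [258.57926661  86.1662531 ]
nest contour z 42 (array([590.75,  63.55,  23.92]), 193, np.float64(0.17))
nest contour z 48 (array([590.68,  63.33,  23.24]), 193, np.float64(0.16))
floor z 41.297886086138746 mean [590.7195074   63.5391411   42.17404928]
platter z 46.944521258700455
rim z tool [-78.38510364 -34.18176869 -30.03102629]
rim mid tool (array([ 0.38,  0.71, 30.69]), 2164, np.float64(0.88))
green 718 [485.41369866   7.45054784  52.98527352] (array([485.44,   7.31,   9.24]), 620, np.float64(1.89)) ((485.0567321777344, 7.288622856140137), 12.874627113342285)
  23  26  24  28  60  94  91  95  88] [97 96 39 31 38 37 43 38 38 42 29 28 25 30 27 28 30 28 29 84 87 88]
area [ 224   52   70   69 3725] [258.64322148  86.11785235]
nest contour z 42 (array([590.78,  63.6 ,  24.25]), 194, np.float64(0.2))
```

```bash
python3 go.py 590 63 70 1.828
```

```text
t 6.2 p [608.9 -27.4 114. ] rpy [-3.1400e+00  1.7000e-03  1.8247e+00] F [-0.5 -0.2 -1.8] w 64.7 q7 -0.08 gp 18.700000000000003
d tool [92.3  4.5 43.8]
rotvec [-0.0016  0.0017 -0.0033]
```

Converted, 30 mm is 0.1, 25 mm is 0.0833.

```bash
python3 -m creep '{"tx": [0.0667, 0.1, 0.0833, 0.04, 0.0167, 0, 0], "ty": [0.0033, 0.005, 0.0033, 0.0033, 0, 0, 0], "tz": [0, 0.0333, 0.05, 0.04, 0.0233, 0, 0], "wx": [0, 0, 0, 0, 0, 0, 0], "wy": [0, 0, 0, 0, 0, 0, 0], "wz": [0, 0, 0, 0, 0, 0, 0], "finger_gap": [60, 60, 60, 60, 60, 60, 60]}'; for i in 1 2 3; do python3 go.py 590 63 53 1.828; python3 -c "
from cell import cams;cams.get_image('top')"; done
```

```text
clock: 6.9
eef_pos: [591.0, 63.2, 70.3]
tool_rot: [-3.141, 0.002, 1.825]
force: [0.2, -0.0, -2.2]
width: 64.6
gripper_force: 67.2
t 6.9 p [591.   63.2  70.3] rpy [-3.1415e+00  1.5000e-03  1.8254e+00] F [ 0.2 -0.  -2.2] w 64.6 q7 -0.26 gp 18.700000000000003
d tool [ 0.1 -1.1 17.3]
rotvec [-0.0001  0.0015 -0.0026]
t 6.95 p [591.3  63.3  70.6] rpy [3.1411e+00 1.5000e-03 1.8252e+00] F [-0.2  0.7 -2. ] w 64.7 q7 -0.26 gp 18.700000000000003
d tool [ 0.1 -1.3 17.6]
rotvec [ 0.0005  0.0015 -0.0028]
t 7.0 p [591.3  63.6  70.8] rpy [3.1407e+00 1.2000e-03 1.8254e+00] F [ 0.1  0.  -1.6] w 64.6 q7 -0.26 gp 18.700000000000003
d tool [-0.2 -1.5 17.8]
rotvec [ 0.0009  0.0012 -0.0026]
```

```bash
python3 -m creep '{"tx": [0, 0, 0, 0, 0, 0], "ty": [-0.0043, 0, 0, 0, 0, 0], "tz": [0.0133, 0.0167, 0.0067, 0.0067, 0.0033, 0], "wx": [0, 0, 0, 0, 0, 0], "wy": [0, 0, 0, 0, 0, 0], "wz": [0, 0, 0, 0, 0, 0], "finger_gap": [60, 60, 60, 60, 60, 60]}';  python3 go.py 590 63 53 1.828
```

```text
clock: 7.65
eef_pos: [589.3, 64.9, 56.2]
tool_rot: [-3.141, 0.0, 1.828]
force: [0.5, -0.9, -2.4]
width: 64.4
gripper_force: 67.2
t 7.65 p [589.3  64.9  56.2] rpy [-3.1414e+00  3.0000e-04  1.8278e+00] F [ 0.5 -0.9 -2.4] w 64.4 q7 -0.27 gp 18.700000000000003
d tool [-2.1  0.2  3.2]
rotvec [-0.0002  0.0003 -0.0002]
```

Converted, 1 mm is 0.0033, -0.5 mm is -0.0017.

```bash
python3 -m creep '{"tx": [-0.0017, 0, 0], "ty": [0, 0, 0], "tz": [0.0033, 0.0033, 0], "wx": [0, 0, 0], "wy": [0, 0, 0], "wz": [0, 0, 0], "finger_gap": [60, 60, 60]}';  python3 go.py 590 63 53 1.828;python3 -m creep '{"tx": [0, 0], "ty": [0, 0], "tz": [0.0033, 0], "wx": [0, 0], "wy": [0, 0], "wz": [0, 0], "finger_gap": [60, 60]}';  python3 go.py 590 63 53 1.828
```

```text
clock: 7.95
eef_pos: [589.3, 64.8, 54.2]
tool_rot: [-3.141, -0.0, 1.828]
force: [0.1, 0.4, -2.2]
width: 64.6
gripper_force: 67.2
t 7.95 p [589.3  64.8  54.2] rpy [-3.1415e+00 -2.0000e-04  1.8279e+00] F [ 0.1  0.4 -2.2] w 64.6 q7 -0.27 gp 18.700000000000003
d tool [-1.9  0.2  1.2]
rotvec [-0.0001 -0.0002 -0.0001]
clock: 8.15
eef_pos: [589.4, 64.8, 53.3]
tool_rot: [3.141, -0.0, 1.828]
force: [0.3, 0.5, -1.3]
width: 64.8
gripper_force: 67.2
t 8.15 p [589.4  64.8  53.3] rpy [ 3.1415e+00 -1.0000e-04  1.8279e+00] F [ 0.3  0.5 -1.3] w 64.8 q7 -0.27 gp 18.700000000000003
d tool [-1.9  0.1  0.3]
rotvec [ 0.0001 -0.0001 -0.0001]
```

```bash
python3 -m creep '{"tx": [0, 0], "ty": [0, 0], "tz": [0.0033, 0], "wx": [0, 0], "wy": [0, 0], "wz": [0, 0], "finger_gap": [60, 60]}'; python3 -m creep '{"tx": [0, 0, 0, 0, 0, -0.05, -0.1, -0.1, -0.0333, 0], "ty": [0, 0, 0, 0, 0, 0, 0, 0, 0, 0], "tz": [0, 0, 0, -0.0667, -0.1167, -0.1333, 0, 0, 0, 0], "wx": [0, 0, 0, 0, 0, 0, 0, 0, 0, 0], "wy": [0, 0, 0, 0, 0, 0, 0, 0, 0, 0], "wz": [0, 0, 0, 0, 0, 0, 0, 0, 0, 0], "finger_gap": [85, 85, 85, 85, 85, 85, 85, 85, 85, 85]}';  python3 go.py 590 63 53 1.828
python3 - <<'E'
from h import *
s=read_state(); im,d=cams.get_image("wrist"); np.save("wi.npy",im); np.save("wd.npy",d); np.save("wp.npy",np.r_[s["eef_pos"],s["tool_rot"]]); cv2.imwrite("pics/w3.png",im)
E
```

```text
clock: 8.35
eef_pos: [589.5, 64.8, 52.4]
tool_rot: [3.141, -0.0, 1.828]
force: [-0.7, -0.3, -0.4]
width: 64.4
gripper_force: 67.2
clock: 9.35
eef_pos: [611.0, -19.8, 147.1]
tool_rot: [-3.141, 0.001, 1.824]
force: [-0.6, 0.4, 0.4]
width: 85.1
gripper_force: 0.0
t 9.35 p [611.  -19.8 147.1] rpy [-3.1412e+00  8.0000e-04  1.8241e+00] F [-0.6  0.4  0.4] w 85.1 q7 -0.07 gp 18.700000000000003
d tool [85.5  0.4 94. ]
rotvec [-0.0004  0.0008 -0.0039]
```

View pics/w3.png

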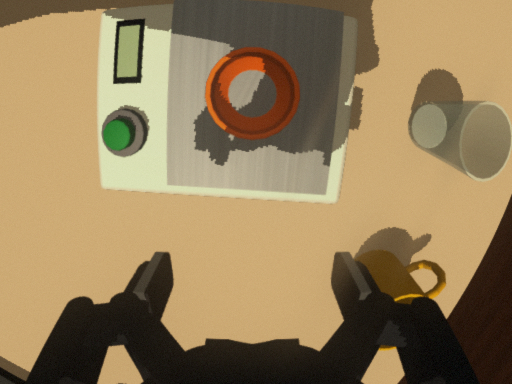

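The bowl sits in the nest at (252,93) and the key is at (117,135). I'll check the rim's height and tilt, and where the key is.

```bash
cat > w3.py <<'E'
from w import *
im,d,p=np.load("wi.npy"),np.load("wd.npy"),np.load("wp.npy"); R=Ro.from_euler("xyz",p[3:]).as_matrix()
W=toolpts(d)@R.T+p[:3]; hs=cv2.cvtColor(im,cv2.COLOR_BGR2HSV)
o=(hs[...,0]<18)&(hs[...,1]>150)&(d>0); o[160:]=0; q=W[o]; q=q[q[:,2]>77]
print("rim",len(q),np.median(q,0),circ(q),"z pct",np.percentile(q[:,2],[5,50,95]))
A=np.c_[q[:,:2]-q[:,:2].mean(0),np.ones(len(q))]; print("rim plane",np.linalg.lstsq(A,q[:,2],rcond=None)[0])
print("platter z",np.median(W[60:110,310:330,2]))
g=(hs[...,0]>50)&(hs[...,0]<85)&(hs[...,1]>150)&(d>0); g[:100]=0;g[170:]=0;g[:,160:]=0
print("green",W[g].mean(0),cv2.minEnclosingCircle(W[g&(W[...,2]>50)][:,:2].astype(np.float32)))
E
python3 w3.py; python3 go.py 484.8 6.2 110 1.828
```

```text
rim 1668 [589.20783362  66.2947491   81.53122947] (array([590.  ,  64.69,  30.37]), 1667, np.float64(1.03)) z pct [78.58433255 81.53122947 82.74521202]
rim plane [-1.84017618e-03 -4.13962845e-04  8.13088754e+01]
platter z 45.804710915574596
green [484.39063122   7.76718604  52.960041  ] ((485.1515197753906, 7.070846080780029), 12.777307510375977)
t 9.4 p [610.7 -17.4 147.1] rpy [-3.1412e+00 -9.0000e-04  1.8267e+00] F [0.3 0.1 0. ] w 84.6 q7 -0.07 gp 18.700000000000003
d tool [  54.7 -115.8   37.2]
rotvec [-0.0003 -0.0009 -0.0013]
```

```bash
python3 -m creep '{"tx": [0.04, 0.06, 0.06, 0.02, 0, 0, 0, 0, 0], "ty": [-0.0833, -0.1267, -0.1267, -0.05, 0, 0, 0, 0, 0], "tz": [0.0167, 0.0333, 0.0333, 0.0267, 0.0667, 0.0667, 0.0267, 0, 0], "wx": [0, 0, 0, 0, 0, 0, 0, 0, 0], "wy": [0, 0, 0, 0, 0, 0, 0, 0, 0], "wz": [0, 0, 0, 0, 0, 0, 0, 0, 0], "finger_gap": [0, 0, 0, 0, 0, 0, 0, 0, 0]}';  python3 go.py 484.9 6.5 54 1.828
```

```text
clock: 10.3
eef_pos: [485.2, 6.1, 66.6]
tool_rot: [3.141, -0.001, 1.829]
force: [-0.1, -0.4, 0.1]
width: -0.0
gripper_force: 0.0
t 10.3 p [485.2   6.1  66.6] rpy [ 3.1412e+00 -5.0000e-04  1.8290e+00] F [-0.1 -0.4  0.1] w -0.0 q7 -0.26 gp 18.700000000000003
d tool [ 0.4 -0.2 12.6]
rotvec [ 0.0004 -0.0005  0.001 ]
```

Converted, 6 mm is 0.02, 2 mm is 0.0067.

```bash
python3 -m creep '{"tx": [0, 0, 0, 0, 0, 0], "ty": [0, 0, 0, 0, 0, 0], "tz": [0.02, 0.02, 0.0067, 0.0067, 0.0033, 0], "wx": [0, 0, 0, 0, 0, 0], "wy": [0, 0, 0, 0, 0, 0], "wz": [0, 0, 0, 0, 0, 0], "finger_gap": [0, 0, 0, 0, 0, 0]}';  python3 go.py 484.9 6.5 47.3 1.828
```

```text
clock: 10.9
eef_pos: [485.5, 5.2, 49.5]
tool_rot: [3.141, 0.0, 1.828]
force: [0.8, -0.4, 3.6]
width: 0.3
gripper_force: 2.0
t 10.9 p [485.5   5.2  49.5] rpy [3.1408e+00 2.0000e-04 1.8278e+00] F [ 0.8 -0.4  3.6] w 0.3 q7 -0.27 gp 18.700000000000003
d tool [ 1.4 -0.2  2.2]
rotvec [ 0.0008  0.0002 -0.0002]
```

Converted, 1 mm is 0.0033.

```bash
python3 -m creep '{"tx": [0, 0, 0], "ty": [0, 0, 0], "tz": [0.0033, 0.0033, 0], "wx": [0, 0, 0], "wy": [0, 0, 0], "wz": [0, 0, 0], "finger_gap": [0, 0, 0]}'; python3 -m creep '{"tx": [0, 0], "ty": [0, 0], "tz": [0.002, 0], "wx": [0, 0], "wy": [0, 0], "wz": [0, 0], "finger_gap": [0, 0]}'; python3 go.py
```

```text
clock: 11.2
eef_pos: [485.5, 5.2, 47.4]
tool_rot: [3.141, 0.0, 1.828]
force: [0.3, 0.7, 5.5]
width: -0.3
gripper_force: 2.5
clock: 11.4
eef_pos: [485.5, 5.2, 46.9]
tool_rot: [3.141, 0.0, 1.828]
force: [1.1, 0.2, 5.7]
width: -0.2
gripper_force: 2.7
t 11.4 p [485.5   5.2  46.9] rpy [3.1408e+00 1.0000e-04 1.8277e+00] F [1.1 0.2 5.7] w -0.2 q7 -0.28 gp 18.700000000000003
```

Converted, -35 mm is -0.1167, -30 mm is -0.1.

```bash
python3 -m creep '{"tx": [0, 0, 0, 0, 0, 0, 0, 0, 0, 0], "ty": [0, 0, 0, 0, 0, 0, 0, 0, 0, 0], "tz": [0, 0, 0, 0, 0, -0.0167, -0.0333, -0.0667, -0.1, -0.1167], "wx": [0, 0, 0, 0, 0, 0, 0, 0, 0, 0], "wy": [0, 0, 0, 0, 0, 0, 0, 0, 0, 0], "wz": [0, 0, 0, 0, 0, 0, 0, 0, 0, 0], "finger_gap": [0, 0, 0, 0, 0, 0, 0, 0, 0, 0]}'; python3 go.py 489 177 150 1.828
python3 - <<'E'
from h import *
cams.get_image("top"); im,d=cams.get_image("scene"); hs=cv2.cvtColor(im,cv2.COLOR_BGR2HSV); P=cloud("scene",d)
m=np.zeros(d.shape,bool); m[145:170,240:268]=1; m&=(hs[...,0]>50)&(hs[...,0]<85)&(hs[...,1]>130); print("key z scene now",np.percentile(P[m][:,2],[50,90,98]) if m.any() else None)
P=cloud("scene",np.load("scened.npy")); print("before",np.percentile(P[m][:,2],[50,90,98]))
E
```

```text
clock: 12.4
eef_pos: [483.1, 5.0, 147.2]
tool_rot: [-3.137, -0.001, 1.828]
force: [0.3, -0.9, 0.4]
width: -0.0
gripper_force: 0.0
t 12.4 p [483.1   5.  147.2] rpy [-3.1374e+00 -9.0000e-04  1.8282e+00] F [ 0.3 -0.9  0.4] w -0.0 q7 -0.17 gp 18.700000000000003
d tool [164.8  49.5  -2.8]
rotvec [-0.0042 -0.0009  0.0002]
key z scene now NoneTraceback (most recent call last):
  File "<stdin>", line 4, in <module>
    return _quantile_unchecked(
        a, q, axis, out, overwrite_input, method, keepdims, weights)
    return _ureduce(a,
                    func=_quantile_ureduce_func,
    ...<5 lines>...
                    overwrite_input=overwrite_input,
                    method=method)
    r = func(a, **kwargs)
    result = _quantile(arr,
                       quantiles=q,
    ...<2 lines>...
                       out=out,
                       weights=wgt)
    slices_having_nans = np.isnan(arr[-1, ...])
                                  ~~~^^^^^^^^^
IndexError: index -1 is out of bounds for axis 0 with size 0
```

Converted, 42 mm is 0.14, 40 mm is 0.1333.

```bash
python3 -m creep '{"tx": [0.0833, 0.1333, 0.14, 0.12, 0.0533, 0.0167, 0, 0], "ty": [0.0267, 0.04, 0.04, 0.0367, 0.0167, 0.0033, 0, 0], "tz": [0, 0, 0, 0, 0, 0, 0, 0], "wx": [0, 0, 0, 0, 0, 0, 0, 0], "wy": [0, 0, 0, 0, 0, 0, 0, 0], "wz": [0, 0, 0, 0, 0, 0, 0, 0], "finger_gap": [40, 40, 40, 40, 40, 40, 40, 40]}'
python3 - <<'E'
from h import *
s=read_state(); im,d=cams.get_image("wrist"); np.save("wi.npy",im); np.save("wd.npy",d); np.save("wp.npy",np.r_[s["eef_pos"],s["tool_rot"]]); cv2.imwrite("pics/w4.png",im)
print([(np.round(x["position"],1),round(x["confidence"],2)) for x in models.mark_of("garlic","wrist")])
from w import *
p=np.load("wp.npy"); R=Ro.from_euler("xyz",p[3:]).as_matrix(); W=toolpts(d)@R.T+p[:3]
n=(W[...,2]>48)&(W[...,2]<62)&(np.hypot(W[...,0]-467,W[...,1]-264)<30)&(d>0)
print("neck",n.sum(),np.median(W[n],0),W[n].mean(0),W[n].min(0),W[n].max(0),cv2.minEnclosingCircle(W[n][:,:2].astype(np.float32)))
b=(W[...,2]>8)&(W[...,2]<62)&(np.hypot(W[...,0]-467,W[...,1]-264)<32)&(d>0); print("body",cv2.minEnclosingCircle(W[b][:,:2].astype(np.float32)))
E
python3 go.py
```

```text
clock: 13.3
eef_pos: [490.3, 174.1, 146.3]
tool_rot: [-3.14, 0.001, 1.826]
force: [0.2, -0.6, -0.3]
width: 39.9
gripper_force: 0.0
[(array([236.6,   1.3]), 0.96), (array([252. ,  87.5]), 0.83), (array([170.4,  53.3]), 0.59)]
neck 175 [466.45492551 266.92446154  54.7586002 ] [466.50293497 266.8442568   54.80884347] [460.92362545 261.24232208  52.1980585 ] [472.11974856 272.49170134  56.92659202] ((466.46221923828125, 266.8197937011719), 5.861318111419678)
body ((466.2123107910156, 266.6114807128906), 21.021379470825195)
t 13.4 p [490.7 174.2 146.5] rpy [-3.1406e+00  1.2000e-03  1.8253e+00] F [-0.3  0.4  0.1] w 40.1 q7 -0.47 gp 18.700000000000003
```

View pics/w4.png

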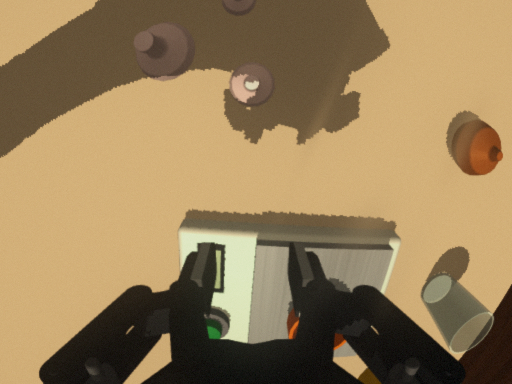

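The middle garlic is at (252,85), with a body 42 mm across and neck 12 mm. It stands at (466.4, 266.8). The large one is at (163,50) and the small one at (238,2).

```bash
python3 go.py 466.2 266.5 39 1.828
```

```text
t 13.4 p [490.7 174.2 146.5] rpy [-3.1406e+00  1.2000e-03  1.8253e+00] F [-0.3  0.4  0.1] w 40.1 q7 -0.47 gp 18.700000000000003
d tool [ 95.6  -0.4 107.4]
rotvec [-0.001   0.0012 -0.0027]
```

Converted, 35 mm is 0.1167, 25 mm is 0.0833.

```bash
python3 -m creep '{"tx": [0.0833, 0.1167, 0.0833, 0.0333, 0, 0, 0], "ty": [0, 0, 0, 0, 0, 0, 0], "tz": [0.0333, 0.0667, 0.0667, 0.05, 0.0333, 0, 0], "wx": [0, 0, 0, 0, 0, 0, 0], "wy": [0, 0, 0, 0, 0, 0, 0], "wz": [0, 0, 0, 0, 0, 0, 0], "finger_gap": [40, 40, 40, 40, 40, 40, 40]}'; python3 go.py 466.2 266.5 39 1.828
```

```text
clock: 14.1
eef_pos: [467.5, 266.0, 71.8]
tool_rot: [-3.141, 0.002, 1.825]
force: [0.4, -0.3, 0.8]
width: 40.0
gripper_force: 0.0
t 14.1 p [467.5 266.   71.8] rpy [-3.1414e+00  1.5000e-03  1.8251e+00] F [ 0.4 -0.3  0.8] w 40.0 q7 -0.69 gp 18.700000000000003
d tool [ 0.9 -1.1 32.8]
rotvec [-0.0002  0.0015 -0.0029]
```

Converted, 14 mm is 0.0467, 5 mm is 0.0167.

```bash
python3 -m creep '{"tx": [0.0027, 0, 0, 0], "ty": [-0.0033, 0, 0, 0], "tz": [0.0467, 0.0467, 0.0167, 0], "wx": [0, 0, 0, 0], "wy": [0, 0, 0, 0], "wz": [0, 0, 0, 0], "finger_gap": [40, 40, 40, 40]}'; python3 -m creep '{"tx": [0, 0, 0, 0], "ty": [0, 0, 0, 0], "tz": [0, 0, 0, 0], "wx": [0, 0, 0, 0], "wy": [0, 0, 0, 0], "wz": [0, 0, 0, 0], "finger_gap": [5, 5, 5, 5]}'; python3 go.py 466.2 266.5 39 1.828
```

```text
clock: 14.5
eef_pos: [465.3, 267.8, 38.1]
tool_rot: [-3.14, 0.001, 1.827]
force: [0.6, 0.5, 0.2]
width: 40.0
gripper_force: 0.0
clock: 14.9
eef_pos: [465.8, 268.8, 39.3]
tool_rot: [3.141, -0.0, 1.828]
force: [-0.2, -1.2, 4.3]
width: 8.6
gripper_force: 58.6
t 14.9 p [465.8 268.8  39.3] rpy [ 3.1406e+00 -2.0000e-04  1.8278e+00] F [-0.2 -1.2  4.3] w 8.6 q7 -0.72 gp 18.700000000000003
d tool [-2.4 -0.2  0.3]
rotvec [ 0.0009 -0.0002 -0.0002]
```

Converted, -35 mm is -0.1167, -25 mm is -0.0833.

```bash
python3 -m creep '{"tx": [0, 0, 0, 0, 0], "ty": [0, 0, 0, 0, 0], "tz": [-0.0333, -0.0833, -0.1167, -0.0667, 0], "wx": [0, 0, 0, 0, 0], "wy": [0, 0, 0, 0, 0], "wz": [0, 0, 0, 0, 0], "finger_gap": [5, 5, 5, 5, 5]}'
python3 - <<'E'
from w import *
s=read_state(); im,d=cams.get_image("wrist"); cv2.imwrite("pics/w5.png",im)
p=np.r_[s["eef_pos"],s["tool_rot"]]; R=Ro.from_euler("xyz",p[3:]).as_matrix(); T=toolpts(d); print(p.round(1),s["width"])
hs=cv2.cvtColor(im,cv2.COLOR_BGR2HSV)
for z0 in(0,5,10,15,20,25):
    m=(abs(T[...,2]-z0)<2.5)&(abs(T[...,0])<30)&(abs(T[...,1])<30)&(d>0); print(z0,m.sum(),T[m].min(0).round(1) if m.any() else"",T[m].max(0).round(1) if m.any() else "")
E
python3 go.py 589.5 64.8 150 1.828
```

```text
clock: 15.4
eef_pos: [467.2, 269.9, 132.0]
tool_rot: [3.136, -0.002, 1.828]
force: [0.7, 0.6, -0.8]
width: 8.7
gripper_force: 58.6
[467.2 269.9 132.    3.1  -0.    1.8] 8.714696202368163
0 72 [ 2.  -8.2 -2.5] [11.1 10.3  2.4]
5 102 [ 1.9 -3.7  2.6] [6.2 4.8 7.5]
10 308 [  0.6 -11.5   7.5] [11.2 10.1 12.5]
15 831 [ -4.7 -16.9  12.5] [15.9 18.4 17.5]
20 455 [ -6.5 -18.5  17.5] [17.9 19.6 22.5]
25 339 [ -6.5 -19.7  22.5] [18.9 20.5 27.5]
t 15.45 p [466.3 269.1 130.4] rpy [ 3.1384e+00 -9.0000e-04  1.8275e+00] F [-0.5 -1.  -1.2] w 8.5 q7 -0.65 gp 18.700000000000003
d tool [-228.8   67.3  -19.6]
rotvec [ 0.0032 -0.0009 -0.0005]
```

View pics/w5.png

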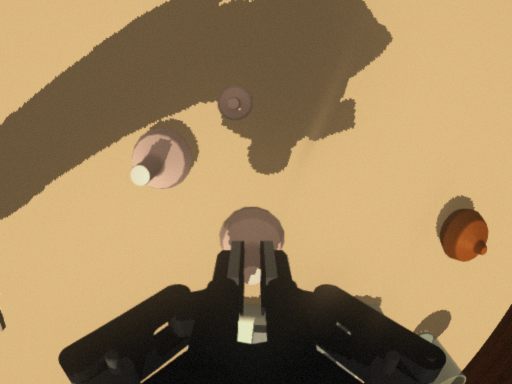

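The garlic is held upright by the neck at (252,235), with its centre about 2 mm behind the TCP in tool x. I'll carry it to the bowl.

Converted, -36 mm is -0.12, -34 mm is -0.1133.

```bash
python3 -m creep '{"tx": [-0.05, -0.1, -0.12, -0.12, -0.12, -0.1133, -0.0833, -0.0333, -0.0133, 0, 0], "ty": [0.0133, 0.03, 0.0367, 0.0367, 0.0367, 0.0367, 0.0267, 0.0067, 0, 0, 0], "tz": [-0.04, -0.0267, 0, 0, 0, 0, 0, 0, 0, 0, 0], "wx": [0, 0, 0, 0, 0, 0, 0, 0, 0, 0, 0], "wy": [0, 0, 0, 0, 0, 0, 0, 0, 0, 0, 0], "wz": [0, 0, 0, 0, 0, 0, 0, 0, 0, 0, 0], "finger_gap": [5, 5, 5, 5, 5, 5, 5, 5, 5, 5, 5]}';  python3 go.py 589 66.8 94 1.828
```

```text
clock: 16.55
eef_pos: [586.7, 69.1, 148.6]
tool_rot: [-3.141, -0.001, 1.83]
force: [0.0, 0.4, 0.5]
width: 8.4
gripper_force: 58.6
t 16.55 p [586.7  69.1 148.6] rpy [-3.1410e+00 -1.2000e-03  1.8304e+00] F [0.  0.4 0.5] w 8.4 q7 -0.22 gp 18.700000000000003
d tool [-2.9  1.7 54.6]
rotvec [-0.0006 -0.0012  0.0024]
```

Converted, 15 mm is 0.05, 10 mm is 0.0333.

```bash
python3 -m creep '{"tx": [-0.0083, 0, 0, 0, 0, 0, 0], "ty": [0.0057, 0, 0, 0, 0, 0, 0], "tz": [0.0333, 0.05, 0.05, 0.0267, 0.0133, 0, 0], "wx": [0, 0, 0, 0, 0, 0, 0], "wy": [0, 0, 0, 0, 0, 0, 0], "wz": [0, 0, 0, 0, 0, 0, 0], "finger_gap": [5, 5, 5, 5, 5, 5, 5]}';  python3 go.py 589 66.8 89 1.828
```

```text
clock: 17.25
eef_pos: [590.3, 65.3, 97.0]
tool_rot: [3.141, -0.0, 1.828]
force: [0.3, -0.1, -0.7]
width: 8.3
gripper_force: 58.6
t 17.25 p [590.3  65.3  97. ] rpy [ 3.1409 -0.      1.8279] F [ 0.3 -0.1 -0.7] w 8.3 q7 -0.25 gp 18.700000000000003
d tool [ 1.8 -0.9  8. ]
rotvec [ 0.0007 -0.     -0.0001]
```

Converted, 2 mm is 0.0067, 1.5 mm is 0.005.

```bash
python3 -m creep '{"tx": [0.0033, 0, 0, 0], "ty": [-0.0017, 0, 0, 0], "tz": [0.0067, 0.0067, 0.005, 0], "wx": [0, 0, 0, 0], "wy": [0, 0, 0, 0], "wz": [0, 0, 0, 0], "finger_gap": [5, 5, 5, 5]}';python3 go.py;  python3 -m creep '{"tx": [0, 0], "ty": [0, 0], "tz": [0.005, 0], "wx": [0, 0], "wy": [0, 0], "wz": [0, 0], "finger_gap": [5, 5]}'; python3 go.py
```

```text
clock: 17.65
eef_pos: [589.1, 65.9, 91.1]
tool_rot: [-3.141, 0.0, 1.828]
force: [-0.5, 0.3, -0.7]
width: 8.7
gripper_force: 58.6
t 17.65 p [589.1  65.9  91.1] rpy [-3.1413  0.      1.8278] F [-0.5  0.3 -0.7] w 8.7 q7 -0.26 gp 18.700000000000003
clock: 17.85
eef_pos: [589.2, 65.9, 89.6]
tool_rot: [-3.141, 0.0, 1.828]
force: [0.1, 0.6, -0.8]
width: 8.6
gripper_force: 58.6
t 17.85 p [589.2  65.9  89.6] rpy [-3.1414  0.      1.8277] F [ 0.1  0.6 -0.8] w 8.6 q7 -0.26 gp 18.700000000000003
```

```bash
python3 -m creep '{"tx": [0, 0, 0], "ty": [0, 0, 0], "tz": [0.0027, 0, 0], "wx": [0, 0, 0], "wy": [0, 0, 0], "wz": [0, 0, 0], "finger_gap": [5, 5, 5]}';python3 -m creep '{"tx": [0, 0], "ty": [0, 0], "tz": [0.0023, 0], "wx": [0, 0], "wy": [0, 0], "wz": [0, 0], "finger_gap": [5, 5]}'; python3 go.py
```

```text
clock: 18.15
eef_pos: [589.3, 65.9, 89.0]
tool_rot: [3.141, 0.0, 1.828]
force: [-0.2, -0.6, -0.2]
width: 8.5
gripper_force: 58.6
clock: 18.35
eef_pos: [589.3, 65.9, 88.3]
tool_rot: [3.141, 0.0, 1.828]
force: [0.5, -0.7, 1.1]
width: 8.8
gripper_force: 58.7
t 18.35 p [589.3  65.9  88.3] rpy [3.1414 0.     1.8278] F [ 0.5 -0.7  1.1] w 8.8 q7 -0.26 gp 18.700000000000003
```

Contact felt (about +1.5 N). I'll release and retreat.

Units first: shifts go in shares of 0.3 m and turns go in shares of 360 degrees. So -35 mm is -0.1167, -25 mm is -0.0833.

```bash
python3 -m creep '{"tx": [0, 0, 0, 0, 0, 0, -0.0667, -0.1167, -0.1167, -0.05, 0, 0], "ty": [0, 0, 0, 0, 0, 0, 0, 0, 0, 0, 0, 0], "tz": [0, 0, 0, -0.0333, -0.0833, -0.1167, -0.0333, 0, 0, 0, 0, 0], "wx": [0, 0, 0, 0, 0, 0, 0, 0, 0, 0, 0, 0], "wy": [0, 0, 0, 0, 0, 0, 0, 0, 0, 0, 0, 0], "wz": [0, 0, 0, 0, 0, 0, 0, 0, 0, 0, 0, 0], "finger_gap": [30, 30, 30, 30, 30, 30, 30, 30, 30, 30, 30, 30]}'
python3 - <<'E'
from h import *
s=read_state(); im,d=cams.get_image("wrist"); np.save("wi.npy",im); np.save("wd.npy",d); np.save("wp.npy",np.r_[s["eef_pos"],s["tool_rot"]]); cv2.imwrite("pics/w6.png",im)
E
python3 w3.py
```

```text
clock: 19.55
eef_pos: [615.6, -33.9, 168.5]
tool_rot: [3.141, -0.002, 1.829]
force: [0.0, -0.6, -0.7]
width: 30.2
gripper_force: 0.0
rim 1341 [589.79752119  65.24414185  81.15103021] (array([590.02,  64.58,  30.41]), 1338, np.float64(1.01)) z pct [78.59845601 81.15103021 82.39607226]
rim plane [-3.70184529e-04 -5.19200979e-03  8.09733827e+01]
platter z 45.32788914919125
green [484.67214322   7.53101421  53.0181093 ] ((485.1051330566406, 6.797454833984375), 12.789170265197754)
```

View pics/w6.png

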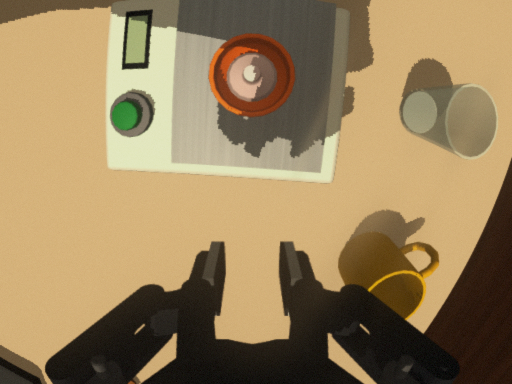

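The garlic stands upright in the bowl at (251,74), the rim is level and seated, and the key is up at (128,115). The robot is clear of everything, so I'm handing in.

```bash
python3 -c "
from cell import ctrl; print(ctrl.finish_job())"
```

```text
the job is handed in; nothing more can be done
None
```

The job is handed in at about 20 s of the 72 s allowed: the bowl sits home in the nest, the scale was tared while it was empty (about 6 N on the key), and the middle garlic stands in the bowl with the arm clear. I haven't seen the judge's verdict.

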